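# Thread the desk lamp's post through both collars and hold it

## Robot

A 6-joint arm with a two-finger parallel gripper is mounted at the origin on the work surface. World frame = base frame: x ahead of the robot, y to its left, z up, the work surface at z = 0. Lengths are in m, angles in rad, forces in N, time in s.
With the tool pointing down it reaches from about 0.325 to 0.9 m from the base axis. Payload 6.1 kg.
Tool frame: the origin (TCP) lies at the very end of the fingers, on their centre line; the grasp point (between the pads) lies 19 mm behind it; z points along the fingers, y is the line along which they close (so a half turn about z gives the same grasp; the last joint's range is limited). The gripper opens to 87 mm and grips with 3 to 60 N. Pads are 19 mm wide; open, the fingers measure 117 mm over their backs; the gripper's body (75 mm by 190 mm) begins 51 mm behind the grasp point.
Start: joints at [-1.39, 0.22, 1.526, -0, 1.395, -0.126], TCP at [0.189, -0.596, 0.223] pointing down, gripper open.
Joint ranges: [-2.98, 2.98], [-0.91, 2.08], [0.09, 2.57], [-1.24, 4.39], [0.2, 2.65], [-2.68, 2.68]. Speed limits (rad/s): [2.57, 2.57, 3.01, 3.14, 3.14, 3.14].

## Interface

Orientations are given as a rotation vector (axis times angle).
In Python, from workcell import arm, eyes, sign_off gives the robot as it stands.
- The arm moves only by the tool arm_command, never from a script. Its argument "targets" is a list that holds one entry, the list of rows, each a list of 7 numbers: the gripper command: -1 is fully open, 1 is shut, values between are in proportion, then the shift along the world's x, y, z in cm, then the turn, a rotation vector about the world's x, y, z in degrees. A call has 1 to 5 rows; each row shifts and turns the commanded pose from where the row before left it; what a row does not reach is not made up. A row lasts 1/8 s, in which the tool goes at most 62.5 mm and 10.7 degrees, less where a joint would pass 70% of its speed; a pose out of reach is approached as far as the arm can. A call with a gripper value outside its range is refused whole. The fingers move at their own pace and stop on an object; "squeeze" is the grip in N (left out, the last holds). Time passes only in rows, so rows that do not move let the fingers close. It gives the time, the measured TCP pose, the force, the opening and the grip force at its end, in the units of the state.
- arm.state(): the state, without advancing time (a new reading comes with each control period).
- eyes.get_image(name): name is "scene" or "top"; returns a dict with "pixels" (400x640x3 uint8, red, green, blue), "z_map" (400x640 float32, m along the optical axis (not along the pixel's ray), 0 where there is no reading), "fx", "fy", "cx", "cy" (pixels), "R" (3x3) and "t" (3): a world point X has camera coordinates R X + t. Camera axes: x right, y down, z forward; pixel columns grow to the right and rows downward; lengths in m; the calibration is good to about 2 mm. A picture is of the moment at which its call begins.
- sign_off(): hands the job in; it is judged then, once.
The state is a dict: "clock": time; "joint_pos": joint angles; "joint_velocities": joint speeds; "tau": joint torques, N m; "position": TCP position; "eef_rot": TCP orientation; "contact_force": force on the tool from outside, world axes, zero at the start; "wrist_torque": the same for the moment, N m; "opening": finger opening in m; "grasp_force": force on a finger pad.
Only numpy, scipy, OpenCV 4.12 (cv2) and the standard library are available. Lean on these libraries where they do the work, as an engineer would, in place of code of your own. Each camera call takes 0.05 s, during which the arm holds its last target. There are 200 camera calls.

## Task

Fit the desk lamp's long post to its bracket: take the long post (the one with the rectangular head) out of its stand, pass it straight down through the bracket's upper collar and then its lower collar without forcing it, and finish still holding it by the head, at rest, with its lower end out below the lower collar but clear of the base plate, so that a colleague can tighten the thumbscrews. Do not let go, and leave the short post, the mug and the glue stick where they are.

Things in the scene. Friction and masses are not known exactly. Their poses are not given: they have to be found in the camera images.
- post_head (a point): centre of the long post's head, the place to grip: a black plastic block 36 mm (own x) by 24 mm (own y) by 32 mm tall. Own z is the post's axis, from tip to head. Below it a round steel shaft, 14 mm in diameter, 145 mm long; this point is 161 mm above the tip. Loose, about 0.2 kg. It starts upright in a stand, leaning up to about 2 degrees, and can turn freely there.
- post_tip (a point): lower end of the long post, on its axis; the last 7 mm of the shaft taper to 8 mm in diameter
- short_head (a point): centre of the round head (28 mm across, 24 mm tall) of the short post (94 mm tall in all, otherwise like the long one), 82 mm above its tip, standing loose in the other stand; bystander
- stand_a: one of two identical wooden blocks, 60 x 60 mm and 45 mm tall, fixed; origin under its centre. An upright hole of 15 mm, 38 mm deep, at its centre. Stand a holds the long post, with the tip on the hole's floor, 7 mm above the desk.
- stand_b: the other identical block; holds the short post
- upper_bore (a point): centre of the top face of the bracket's upper collar, 135 mm above the desk: an aluminium block 44 x 44 mm, 20 mm thick, with a vertical through bore 18 mm in diameter. Axes: z up; x points away from the bracket's column, which is 40 mm wide, 135 mm tall, 47 to 72 mm from the bore axis on the -x side. A thumbscrew sticks out on +y to 44 mm from the axis.
- lower_bore (a point): centre of the top face of the lower collar, 70 mm above the desk, directly under the upper one, same size and bore; its underside is 50 mm above the desk and 38 mm above the base plate, which continues beneath it
- mug_mid (a point): middle of a white mug (76 mm across, 90 mm tall, with a handle), half-way up; bystander
- glue_stick_center (a point): middle of an upright white glue stick (26 mm across, 85 mm tall); bystander
- bracket: the lamp bracket, fixed: a grey base plate 160 mm (x) by 100 mm (y), 12 mm thick, the column and the two collars one above the other. Origin on the desk, straight below both bores; the plate reaches 105 mm to -x (column side) and 55 mm to +x of it
- post: the long post; origin at its tip, z along its axis to the head
There are look-alikes about, which are no part of the job. What is meant by the bracket is not turquoise, and is the smaller of those in its own colour.

How it is judged:
On the way, in this order (a step that is already met when the one before it is completed fails the run):
1. the long post is lifted clear out of its stand by the fingers (z of post_tip in the frame of stand_a above 0.047 m and contact force between the fingers and post above 1 N), for 0.1 s.
2. the tip has passed into the upper collar and is not yet in the lower one (horizontal distance between post_tip and upper_bore below 0.009 m and height (world z) of post_tip between 0.07 and 0.128 m), for 0.1 s.
3. the tip has passed out below the lower collar (horizontal distance between post_tip and lower_bore below 0.009 m and height (world z) of post_tip below 0.048 m), for 0.1 s.
At the end, for the whole second after the job is handed in: Long post upright in both collars (tip within 8 mm, head within 12 mm of the bore axis, tilt under 0.1 rad), its tip 13.5 to 48 mm above the desk (below the lower collar, clear of the base plate), gripped with over 2 N, pressing the bracket with under 15 N, and still (horizontal distance between post_tip and lower_bore below 0.008 m and horizontal distance between post_head and upper_bore below 0.012 m and angle between post_head's own z axis and vertical below 0.1 rad and height (world z) of post_tip between 0.0135 and 0.048 m and contact force between the fingers and post above 2 N and contact force between post and bracket below 15 N and linear speed of post below 0.02 m/s); the arm keeps its last pose, push and grip.
It fails at once if the post is forced against the bracket with more than 40 N (contact force between post and bracket above 40 N).
It fails at once if the short post, the mug or the glue stick is displaced by more than 20 mm (distance of any of short_head, mug_mid, glue_stick_center from where it was at the start of the episode above 0.02 m).
It also fails if it takes over 45 s, if anything falls off the work surface, if the arm or the gripper's body presses on something with over 40 N, if the wrist force passes 120 N, or if a joint passes its speed limit or range.

## Working session

There is one attempt and no reset: what is moved stays moved. The work goes in short steps, Python scripts to look and compute and a tool call to move; the robot and the scene stay as the last step left them, time stands still between calls to the robot, and variables do not carry over. Pictures are saved under pics/ and viewed, at most 10 in all, crops included, and the job is handed in when it is done.

Besides the shell and the picture viewer there is one more tool, called after "Request:" as a command line: name --argument value ..., lists and objects as JSON in quotes. arm_command: Moves the arm, as the interface text tells. Its arguments: {"type":"object","properties":{"targets":{"type":"array","items":{"type":"array","items":{"type":"array","items":{"type":"number"}}}},"squeeze":{"type":"number"}},"required":["targets"]}

```bash
mkdir -p pics; cat > h.py <<'E'
import numpy as np,cv2
from workcell import arm,eyes,sign_off
def grab(n,name=None):
    d=eyes.get_image(n)
    np.savez('%s.npz'%n,**d)
    if name: cv2.imwrite('pics/'+name,d['pixels'][:,:,::-1])
    return d
def pts(d):
    z=d['z_map'];v,u=np.mgrid[:z.shape[0],:z.shape[1]]
    c=np.stack([(u-d['cx'])/d['fx']*z,(v-d['cy'])/d['fy']*z,z],-1)
    return (c-d['t'])@d['R']   # R^T (c-t)
def ray(d,u,v,h):
    r=np.array([(u-d['cx'])/d['fx'],(v-d['cy'])/d['fy'],1])@d['R'];o=-d['R'].T@d['t']
    return o+r*(h-o[2])/r[2]
def proj(d,X):
    c=d['R']@np.array(X)+d['t'];return c[0]/c[2]*d['fx']+d['cx'],c[1]/c[2]*d['fy']+d['cy']
E
python3 -c "
from h import *
for n in('scene','top'):
    d=grab(n,n+'0.png');print(n,d['fx'],d['cx'],d['cy'],-d['R'].T@d['t'],d['R'].round(3).tolist())
print(arm.state())"
```

```text
scene 425.72580101300906 322.8434417012079 199.01518260836912 [0.86910815 0.52142426 0.92404853] [[-0.898, 0.44, 0.019], [0.317, 0.675, -0.666], [-0.306, -0.592, -0.746]]
top 513.471972407185 314.35689671947466 200.92043674146774 [ 0.45801196 -0.12501935  1.39041497] [[-0.029, -0.999, -0.024], [-0.998, 0.031, -0.057], [0.057, 0.022, -0.998]]
{'clock': 0.1, 'joint_pos': array([-1.39010794e+00,  2.21164300e-01,  1.52751156e+00,  3.57688013e-05,
        1.39471048e+00, -1.26102517e-01]), 'joint_velocities': array([-3.75086074e-05, -1.72798722e-03, -2.44624590e-03,  2.55807778e-03,
       -9.04790522e-04, -2.74568161e-05]), 'tau': array([ 6.18382655e-04, -4.95943773e+01, -3.88518190e+01,  7.03330385e-02,
        5.15744998e-02, -4.67740449e-05]), 'position': array([ 0.18865388, -0.59525055,  0.22152824]), 'eef_rot': array([-3.10293256e+00, -4.79734479e-01,  2.15895381e-05]), 'contact_force': array([0.14182469, 0.39561067, 0.09746848]), 'wrist_torque': array([0.03458159, 0.03292122, 0.01035218]), 'grasp_force': 0.0, 'opening': 0.08739721563690572}
```

View pics/scene0.png

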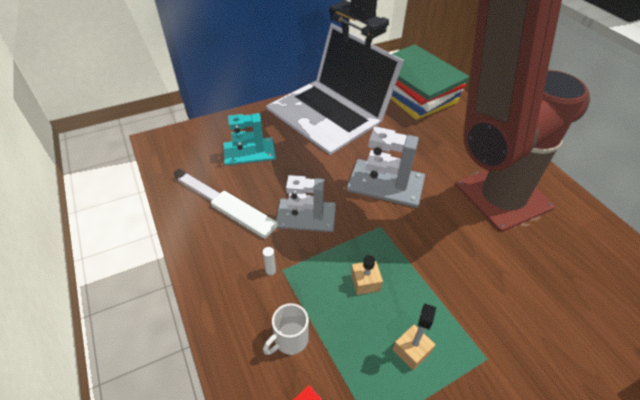

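View pics/top0.png

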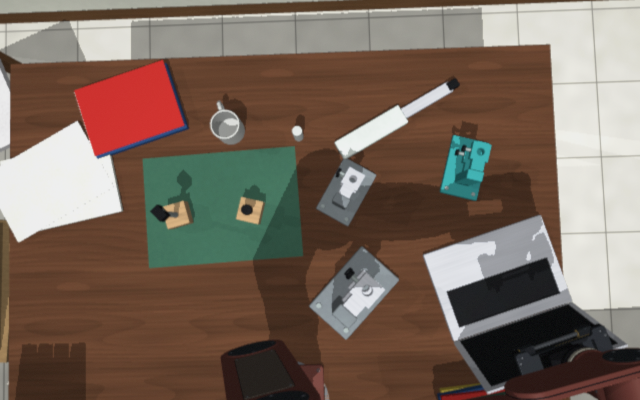

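The scene view shows the smaller grey bracket at about (306,205), the larger grey one at (387,170) and the turquoise one at (248,138). The long post's head is at (428,317) and the short post at (368,268). In the top view they are at (347,190) for the bracket, (160,213) for the long head and (247,210) for the short post.

```bash
python3 - <<'E'
from h import *
s=np.load('scene.npz');t=np.load('top.npz')
def crop(d,u,v,w,h,k):return cv2.resize(d['pixels'][v:v+h,u:u+w,::-1],None,fx=k,fy=k,interpolation=cv2.INTER_CUBIC)
a=np.hstack([crop(t,310,150,80,60,5),crop(s,270,170,80,60,5)])
b=np.hstack([crop(t,140,190,80,60,5),crop(s,380,300,80,60,5)])
cv2.imwrite('pics/crop0.png',np.vstack([a,b]))
for n,d,boxes in(('top',t,[(310,150,80,80),(300,240,110,105),(140,190,60,45),(230,190,40,40)]),('scene',s,[(270,170,70,65),(340,125,90,80),(385,300,60,70)])):
    P=pts(d)
    for (u,v,w,h) in boxes:
        p=P[v:v+h,u:u+w].reshape(-1,3);m=p[:,2]>.02;q=p[m]
        hist,e=np.histogram(q[:,2],np.arange(.02,.24,.01));print(n,(u,v),hist.tolist(),q[:,2].max().round(3))
# dark head pixels in both views
for n,d,(u,v,w,h) in(('top',t,(145,195,40,35)),('scene',s,(410,295,40,40))):
    g=d['pixels'][v:v+h,u:u+w].max(-1);P=pts(d)[v:v+h,u:u+w]
    m=(g<60)&(P[...,2]>.12);ys,xs=np.nonzero(m);print(n,m.sum(),xs.mean()+u,ys.mean()+v,P[m].mean(0),P[m].min(0),P[m].max(0))
    q=P[m];q=q[q[:,2]>.178];print('topface',len(q),q.mean(0),cv2.minAreaRect((q[:,:2]*1000).astype(np.float32)))
E
```

```text
top (310, 150) [75, 2, 3, 11, 37, 11, 5, 2, 4, 8, 75, 543, 7, 0, 0, 0, 0, 0, 0, 0, 0] 1.39
top (300, 240) [139, 4, 8, 4, 13, 27, 54, 125, 10, 5, 8, 6, 11, 22, 52, 668, 557, 0, 0, 0, 0] 1.39
top (140, 190) [27, 56, 394, 13, 5, 7, 8, 7, 6, 2, 1, 0, 1, 12, 20, 37, 144, 0, 0, 0, 0] 1.39
top (230, 190) [12, 43, 374, 9, 0, 2, 7, 53, 45, 0, 0, 0, 0, 0, 0, 0, 0, 0, 0, 0, 0] 1.39
scene (270, 170) [48, 19, 41, 110, 289, 44, 28, 26, 28, 86, 152, 396, 0, 0, 0, 0, 0, 0, 0, 0, 0] 0.924
scene (340, 125) [30, 30, 25, 31, 76, 140, 256, 293, 31, 34, 36, 33, 39, 110, 181, 628, 66, 0, 0, 0, 0] 0.924
scene (385, 300) [74, 86, 666, 12, 16, 14, 18, 15, 15, 18, 13, 1, 0, 27, 40, 57, 208, 0, 0, 0, 0] 0.924
top 180 159.8388888888889 212.76666666666665 [0.51058962 0.26954785 0.18021714] [0.49330414 0.25223974 0.15667314] [0.52956138 0.28981797 0.18891109]
topface 146 [0.51141432 0.27142015 0.18277195] ((511.59613037109375, 271.8161315917969), (35.25059127807617, 24.01926040649414), 42.43156433105469)
scene 269 426.5018587360595 316.3085501858736 [0.51699572 0.28049765 0.17878235] [0.49624863 0.2593027  0.15548298] [0.53286551 0.29651075 0.18602764]
topface 205 [0.51432905 0.27794302 0.18212984] ((513.1236572265625, 276.3612365722656), (36.88470458984375, 22.597333908081055), 44.63142013549805)
```

View pics/crop0.png

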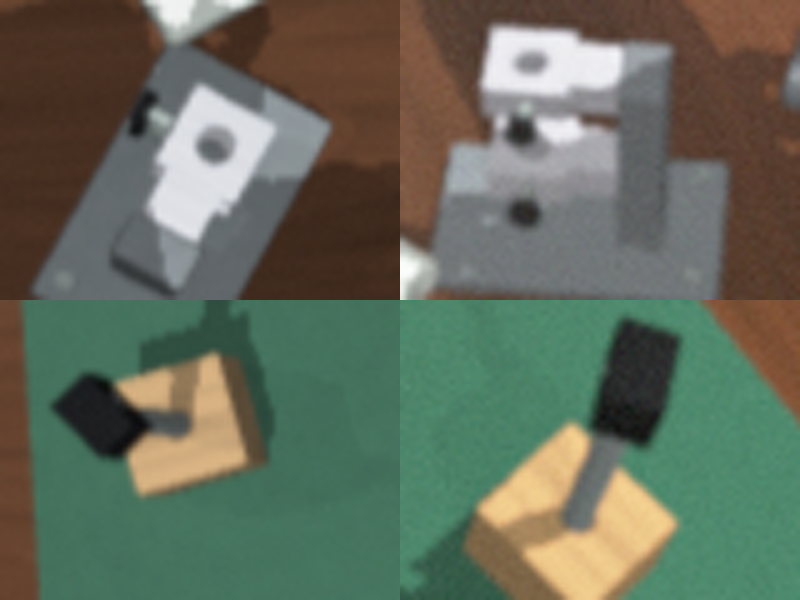

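The crop shows the bore near top pixel (353,179) and scene pixel (296.4,182.4). The post leans, and its rectangular head is turned about 45°. Next I triangulate these points.

```bash
cat >> h.py <<'E'
def tri(d1,p1,d2,p2):
    A=[];b=[]
    for d,p in((d1,p1),(d2,p2)):
        o=-d['R'].T@d['t'];r=np.array([(p[0]-d['cx'])/d['fx'],(p[1]-d['cy'])/d['fy'],1])@d['R'];r/=np.linalg.norm(r)
        M=np.eye(3)-np.outer(r,r);A.append(M);b.append(M@o)
    X=np.linalg.solve(A[0]+A[1],b[0]+b[1]);return X,1000*np.linalg.norm(A[0]@X-b[0]),1000*np.linalg.norm(A[1]@X-b[1])
def hole(d,u,v,k=8,w=9):
    g=cv2.cvtColor(d['pixels'],cv2.COLOR_RGB2GRAY)[int(v)-w:int(v)+w+1,int(u)-w:int(u)+w+1].astype(float)
    thr=(np.percentile(g,90)+g[w-1:w+2,w-1:w+2].mean())/2
    G=cv2.resize(g,None,fx=k,fy=k,interpolation=cv2.INTER_CUBIC)
    n,l,st,c=cv2.connectedComponentsWithStats((G<thr).astype(np.uint8))
    i=l[G.shape[0]//2,G.shape[1]//2];c=(c[i]+.5)/k-.5
    return (c[0]+int(u)-w,c[1]+int(v)-w),st[i][2:]/k
E
python3 - <<'E'
from h import *
s=np.load('scene.npz');t=np.load('top.npz')
a=hole(t,353,179);b=hole(s,296,182);print('bore',a,b)
X,*e=tri(t,a[0],s,b[0]);print(X,e,ray(t,*a[0],.135),ray(s,*b[0],.135))
# direction of bracket: white collar/arm top -> column
def face(d,box,lo,hi,col=None):
    u,v,w,h=box;P=pts(d)[v:v+h,u:u+w];m=(P[...,2]>lo)&(P[...,2]<hi)
    q=P[m];return q,cv2.minAreaRect((q[:,:2]*1000).astype(np.float32))
for n,d,box in(('top',t,(310,150,80,80)),('scene',s,(270,165,75,65))):
    q,r=face(d,box,.128,.15);print(n,'bracket top',len(q),q.mean(0),r)
for n,d,box in(('top',t,(140,190,60,45)),('scene',s,(385,300,60,70))):
    q,r=face(d,box,.041,.052);print(n,'standA top',len(q),q.mean(0),r)
    q,r=face(d,box,.1795,.2);print(n,'head top',len(q),q.mean(0),r)
    # shaft: rows by height
    u,v,w,h=box;P=pts(d)[v:v+h,u:u+w].reshape(-1,3)
    for lo in(.06,.08,.10,.12):
        q=P[(P[:,2]>lo)&(P[:,2]<lo+.02)];print(lo,len(q),q.mean(0))
for n,d,box in(('top',t,(230,190,40,40)),):
    q,r=face(d,box,.09,.12);print('short',q.mean(0),r)
E
```

```text
bore ((np.float64(352.58524895078216), np.float64(178.71306276230447)), array([  7.5  ,   7.25 , 327.625])) ((np.float64(295.7843415775401), np.float64(182.08397393048128)), array([  6.5,   4.5, 187. ]))
[ 0.58166125 -0.19247837  0.12934987] [np.float64(0.6798280890419278), np.float64(0.6798280890419116)] [ 0.58170496 -0.19250252  0.135     ] [ 0.5831435  -0.18701359  0.135     ]
top bracket top 594 [ 0.56385993 -0.17954671  0.1339359 ] ((567.7345581054688, -170.68397521972656), (65.72238159179688, 94.50723266601562), 58.91915512084961)
scene bracket top 430 [ 0.56577673 -0.17464671  0.13222405] ((568.2200927734375, -166.5384979248047), (70.11942291259766, 93.33146667480469), 59.20044708251953)
top standA top 371 [0.51127303 0.26839664 0.044757  ] ((512.1179809570312, 272.41143798828125), (61.25054168701172, 60.73360824584961), 13.645943641662598)
top head top 152 [0.51225371 0.27277256 0.18294681] ((511.8799743652344, 272.6014709472656), (37.028202056884766, 24.706453323364258), 43.91986083984375)
0.06 12 [0.51191779 0.26795591 0.06997496]
0.08 15 [0.51041381 0.26831426 0.09106586]
0.1 8 [0.51338253 0.26785835 0.10639076]
0.12 1 [0.51699405 0.26860735 0.12018063]
scene standA top 621 [0.51497373 0.2795549  0.04359615] ((512.9840698242188, 276.9399108886719), (62.5859260559082, 59.9268798828125), 15.001282691955566)
scene head top 214 [0.51319655 0.27756484 0.18228255] ((512.4931030273438, 276.97894287109375), (37.1860466003418, 23.711139678955078), 43.13654708862305)
0.06 30 [0.51664472 0.2795575  0.06995907]
0.08 33 [0.51636229 0.27996693 0.09002671]
0.1 33 [0.51648107 0.27956847 0.11024868]
0.12 14 [0.51715157 0.28076167 0.12547502]
short [0.51715333 0.07643338 0.09948593] ((517.0736694335938, 77.01964569091797), (26.049209594726562, 25.429622650146484), 87.33811950683594)
```

Request:
arm_command --targets '[[[-1,0,0,5,0,0,0],[-1,2,2,5,0,0,6],[-1,3,5,0,0,0,6],[-1,3,5,0,0,0,6],[-1,3,5,0,0,0,6]]]' --squeeze 25

```text
clock: 0.72
position: [0.2993, -0.4241, 0.3221]
eef_rot: [-2.935, -1.119, -0.0]
contact_force: [0.3, -0.3, 0.2]
opening: 0.087
grasp_force: 0.0
```

Request:
arm_command --targets '[[[-1,3,5,0,0,0,2],[-1,3,5,0,0,0,0],[-1,3,5,0,0,0,0],[-1,3,5,0,0,0,0],[-1,3,5,0,0,0,0]]]'

```text
clock: 1.35
position: [0.4493, -0.174, 0.3223]
eef_rot: [-2.917, -1.166, 0.0]
contact_force: [1.1, -0.4, -0.4]
opening: 0.0869
grasp_force: 0.0
```

Request:
arm_command --targets '[[[-1,2,5.5,0,0,0,0],[-1,1,6,0,0,0,0],[-1,1,6,0,0,0,0],[-1,0,6,0,0,0,0],[-1,0,6,0,0,0,0]]]'

```text
clock: 1.98
position: [0.4883, 0.1212, 0.3222]
eef_rot: [-2.917, -1.166, 0.001]
contact_force: [0.6, 0.1, -0.4]
opening: 0.0873
grasp_force: 0.0
```

Request:
arm_command --targets '[[[-1,0.8,5.2,0,0,0,0],[-1,0.8,5.2,0,0,0,0],[-1,0.8,5,-4,0,0,0],[-1,0,0,-6,0,0,0],[-1,0,0,0,0,0,0]]]'

```text
clock: 2.6
position: [0.5083, 0.2707, 0.2175]
eef_rot: [-2.916, -1.168, 0.02]
contact_force: [-0.3, -0.4, 0.3]
opening: 0.0871
grasp_force: 0.0
```

```bash
python3 - <<'E'
from h import *
print(arm.state()['position'],arm.state()['eef_rot'])
s=grab('scene');t=grab('top')
a=[cv2.resize(d['pixels'][v:v+100,u:u+100,::-1],(400,400),interpolation=cv2.INTER_CUBIC) for d,u,v in((s,375,250),(t,110,160))]
cv2.imwrite('pics/above.png',np.hstack(a))
X=arm.state()['position'];print(proj(s,X),proj(t,X))
E
```

```text
[0.50828244 0.27065703 0.21745306] [-2.91620185 -1.16775478  0.02015898]
(np.float64(430.5650516711485), np.float64(299.57412164489136)) (np.float64(152.77107211395173), np.float64(211.2525013565824))
```

View pics/above.png

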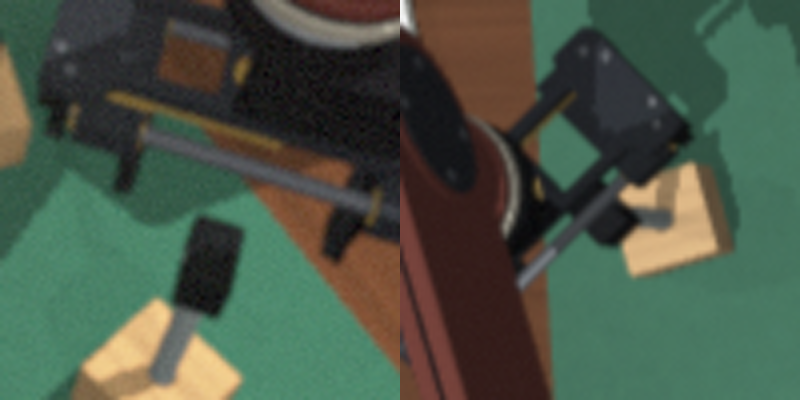

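The scene crop shows the fingertips at about (406,297) and (459,314), with the head top at (429.5,307) between them. The top crop shows the bore-side finger mostly hiding the head. I'll measure the fingertips by depth in the scene view, since that camera also sees the head.

```bash
python3 - <<'E'
from h import *
s=np.load('scene.npz');P=pts(s)
tcp=np.array([.5083,.2707,.2175]);a=np.deg2rad(-46.4);y=np.array([np.cos(a),np.sin(a)]);x=np.array([-y[1],y[0]])
for nm,(u,v,w,h) in(('L',(400,285,12,15)),('R',(452,298,14,18))):
    q=P[v:v+h,u:u+w].reshape(-1,3);q=q[(q[:,2]>.195)&(q[:,2]<.25)]
    print(nm,len(q),q[:,2].min())
    r=q[q[:,2]<.24];d=r[:,:2]-tcp[:2]
    print('along y',np.percentile(d@y,[5,50,95]).round(4),'x',np.percentile(d@x,[5,50,95]).round(4))
q=P[290:335,415:445].reshape(-1,3);q=q[(q[:,2]>.16)&(q[:,2]<.192)];d=q[:,:2]-tcp[:2]
print('head y',np.percentile(d@y,[3,50,97]).round(4),'x',np.percentile(d@x,[3,50,97]).round(4),q[:,2].max())
E
```

```text
L 49 0.21514975762544444
along y [0.0439 0.048  0.0516] x [0.0108 0.0125 0.0143]
R 80 0.21678039686070794
along y [-0.0517 -0.0462 -0.0436] x [-0.0033  0.0118  0.0138]
head y [-0.0129 -0.0012  0.0102] x [-0.0084  0.0131  0.0256] 0.18613884712640397
```

Request:
arm_command --targets '[[[-1,0.4,0.5,0,0,0,0],[-1,0,0,-2.5,0,0,0],[-1,0,0,-2.5,0,0,0],[-1,0,0,-1.5,0,0,0],[-1,0,0,0,0,0,0]]]'

```text
clock: 3.32
position: [0.5168, 0.2764, 0.1591]
eef_rot: [-2.917, -1.165, 0.0]
contact_force: [0.2, 0.2, 0.6]
opening: 0.0872
grasp_force: 0.0
```

```bash
python3 -c "
from h import *
s=arm.state();print(s['position'],s['eef_rot'],s['joint_velocities'].round(3),s['contact_force'],s['joint_pos'].round(3))"
```

```text
[0.51675059 0.2764435  0.15907015] [-2.91743045e+00 -1.16531620e+00  1.24897028e-04] [ 0.001 -0.013 -0.021 -0.001  0.01  -0.002] [0.21152583 0.19564837 0.55765836] [0.357 0.181 1.695 0.    1.266 1.167]
```

Request:
arm_command --targets '[[[-1,-0.5,-0.1,0,0,0,0],[-1,0,0,-1.0,0,0,0],[-1,0,0,0,0,0,0]]]'

```text
clock: 3.7
position: [0.511, 0.2754, 0.1482]
eef_rot: [-2.917, -1.166, 0.002]
contact_force: [-0.2, 0.5, -0.5]
opening: 0.0871
grasp_force: 0.0
```

Request:
arm_command --targets '[[[0.2,0,0,0,0,0,0],[0.2,0,0,0,0,0,0],[0.2,0,0,0,0,0,0],[0.2,0,0,0,0,0,0]]]'

```text
clock: 4.2
position: [0.5116, 0.2756, 0.1489]
eef_rot: [-2.917, -1.166, -0.0]
contact_force: [0.8, 0.4, -0.4]
opening: 0.055
grasp_force: 0.0
```

```bash
python3 - <<'E'
from h import *
st=arm.state();print(st['position'],st['opening'],st['grasp_force'])
s=grab('scene');t=grab('top')
a=[cv2.resize(d['pixels'][v:v+100,u:u+100,::-1],(400,400),interpolation=cv2.INTER_CUBIC) for d,u,v in((s,375,270),(t,110,160))]
cv2.imwrite('pics/around.png',np.hstack(a))
E
```

```text
[0.51157285 0.27564374 0.14886325] 0.054954849605577456 0.0
```

View pics/around.png

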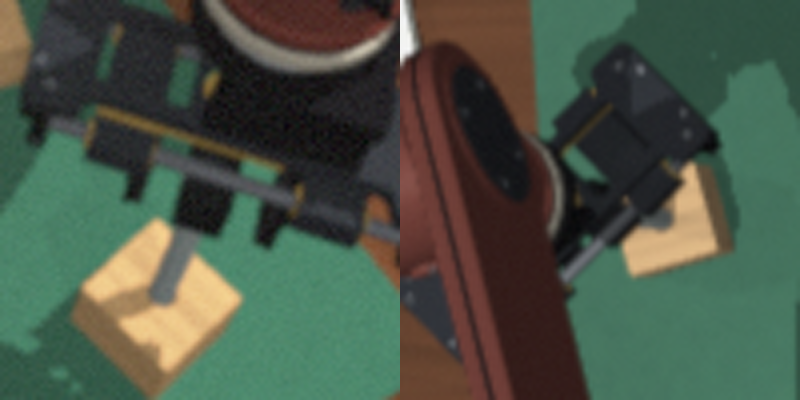

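The scene crop shows the head sitting centrally between the fingers, with gaps of about 7 px on each side, at the right height. Closing.

Request:
arm_command --targets '[[[1,0,0,0,0,0,0],[1,0,0,0,0,0,0],[1,0,0,0,0,0,0],[1,0,0,0,0,0,0],[1,0,0,0,0,0,0]]]' --squeeze 30

```text
clock: 4.92
position: [0.5115, 0.2756, 0.1488]
eef_rot: [-2.917, -1.166, 0.0]
contact_force: [-0.9, 0.5, 0.0]
opening: 0.0237
grasp_force: 30.0
```

Request:
arm_command --targets '[[[1,0,0,0.5,0,0,0],[1,0,0,2,0,0,0],[1,0,0,2,0,0,0],[1,0,0,2,0,0,0],[1,0,0,0,0,0,0]]]'

```text
clock: 5.55
position: [0.5131, 0.2762, 0.2172]
eef_rot: [2.917, 1.166, 0.008]
contact_force: [-0.2, -0.3, -3.0]
opening: 0.0238
grasp_force: 30.0
```

Request:
arm_command --targets '[[[1,0,0,3,0,0,0],[1,0,0,3,0,0,0],[1,0,0,4,0,0,0],[1,0,0,0,0,0,0]]]'

```text
clock: 6.05
position: [0.513, 0.2762, 0.3174]
eef_rot: [2.917, 1.166, 0.01]
contact_force: [0.1, 1.1, -2.8]
opening: 0.0232
grasp_force: 30.0
```

Request:
arm_command --targets '[[[1,0.5,-3,0,0,0,0],[1,0.8,-5.5,0,0,0,0],[1,0.8,-5.5,0,0,0,0],[1,0.8,-5.5,0,0,0,0],[1,0.8,-5.5,0,0,0,0]]]'

```text
clock: 6.68
position: [0.5476, 0.024, 0.3113]
eef_rot: [-2.916, -1.166, 0.004]
contact_force: [1.1, -0.2, -2.8]
opening: 0.0237
grasp_force: 30.0
```

Request:
arm_command --targets '[[[1,0.8,-5.5,0,0,0,0],[1,0.8,-5.5,0,0,0,0],[1,0.8,-5.5,0,0,0,0],[1,0.8,-5,0,0,0,0],[1,0,0,0,0,0,0]]]'

```text
clock: 7.3
position: [0.5794, -0.1928, 0.3104]
eef_rot: [-2.918, -1.158, 0.006]
contact_force: [0.9, 0.4, -2.6]
opening: 0.024
grasp_force: 30.0
```

Request:
arm_command --targets '[[[1,0,0,0,0,0,0],[1,0,0,0,0,0,0]]]'

```text
clock: 7.55
position: [0.5803, -0.188, 0.313]
eef_rot: [-2.915, -1.168, 0.001]
contact_force: [0.4, 0.1, -2.5]
opening: 0.0241
grasp_force: 30.0
```

```bash
cat > m.py <<'E'
from h import *
import sys
st=arm.state();tcp=st['position'];print(tcp,st['eef_rot'],st['opening'],st['grasp_force'])
s=grab('scene');t=grab('top')
a=[cv2.resize(d['pixels'][v:v+100,u:u+100,::-1],(400,400),interpolation=cv2.INTER_CUBIC) for d,u,v in((s,250,110),(t,300,130))]
cv2.imwrite('pics/'+sys.argv[1],np.hstack(a))
P=pts(s);q=P[110:210,250:350].reshape(-1,3)
q=q[(np.hypot(q[:,0]-tcp[0],q[:,1]-tcp[1])<.03)&(q[:,2]>.138)&(q[:,2]<tcp[2]-.006)]
print(len(q),'zmin',q[:,2].min())
cam=-s['R'].T@s['t']
for lo in np.arange(.14,.32,.02):
    r=q[(q[:,2]>=lo)&(q[:,2]<lo+.02)]
    if len(r)<6: continue
    m=np.median(r,0);f=(cam-m)[:2];f/=np.linalg.norm(f);l=np.array([-f[1],f[0]])
    d=(r[:,:2]-m[:2])@l
    c=m[:2]-f*.0055   # axis is behind the lit surface
    c=c+l*((np.percentile(d,4)+np.percentile(d,96))/2)
    print(lo.round(2),len(r),'width',np.ptp(d).round(4),'axis-tcp mm',(1000*(c-tcp[:2])).round(1),'abs',c.round(4))
E
python3 m.py over.png
```

```text
[ 0.58029087 -0.18801813  0.31302443] [-2.91528100e+00 -1.16778587e+00  9.65245782e-04] 0.02406951670456296 29.97018825262785
237 zmin 0.17038268406196755
0.16 10 width 0.0099 axis-tcp mm [0.8 1.5] abs [ 0.5811 -0.1865]
0.18 28 width 0.0103 axis-tcp mm [1.  1.7] abs [ 0.5813 -0.1863]
0.2 36 width 0.0124 axis-tcp mm [1.5 1.5] abs [ 0.5818 -0.1865]
0.22 36 width 0.0125 axis-tcp mm [1.  1.5] abs [ 0.5813 -0.1865]
0.24 38 width 0.0125 axis-tcp mm [0.2 1.4] abs [ 0.5805 -0.1866]
0.26 40 width 0.0139 axis-tcp mm [-0.1  0.9] abs [ 0.5802 -0.1871]
0.28 40 width 0.0119 axis-tcp mm [1.3 1. ] abs [ 0.5816 -0.187 ]
0.3 9 width 0.0092 axis-tcp mm [0.  1.8] abs [ 0.5803 -0.1862]
```

View pics/over.png

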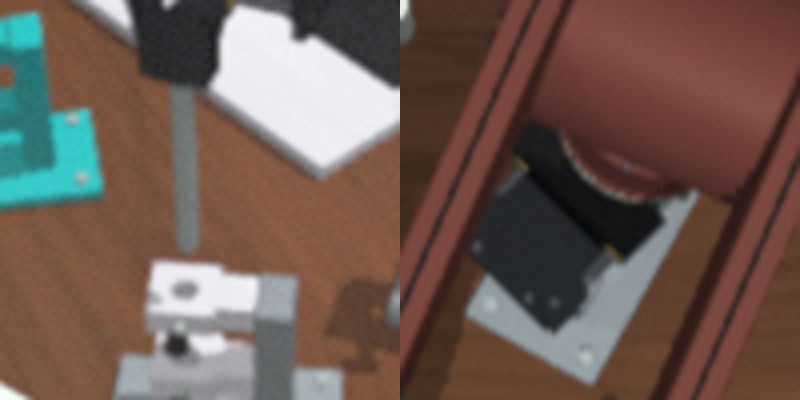

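The left crop shows the upright post with its tip at about (297,172) scene px, above the bore at (296.3,182). The right crop shows only the gripper covering the bracket. The post needs to shift about +2.4, −1.2 mm, so I'll correct that and lower close to the collar.

Request:
arm_command --targets '[[[1,0.2,-0.1,-1,0,0,0],[1,0,0,-1.3,0,0,0],[1,0,0,0,0,0,0],[1,0,0,0,0,0,0]]]'

```text
clock: 8.15
position: [0.5824, -0.1903, 0.2906]
eef_rot: [-2.917, -1.166, 0.0]
contact_force: [-0.0, -0.4, -2.6]
opening: 0.0239
grasp_force: 30.0
```

```bash
python3 - <<'E'
from h import *
st=arm.state();tcp=st['position'];print(tcp,st['contact_force'])
s=grab('scene')
cv2.imwrite('pics/near.png',cv2.resize(s['pixels'][150:205,265:335,::-1],None,fx=10,fy=10,interpolation=cv2.INTER_CUBIC))
print('pred tip/bore px',proj(s,[.5829,-.1878,.148]),proj(s,[.5836,-.1878,.135]))
E
```

```text
[ 0.58241918 -0.19034747  0.29056642] [-0.00288768 -0.39302079 -2.58003142]
pred tip/bore px (np.float64(295.6014960092957), np.float64(178.30915751162394)) (np.float64(295.49869194699994), np.float64(181.93888545241376))
```

View pics/near.png

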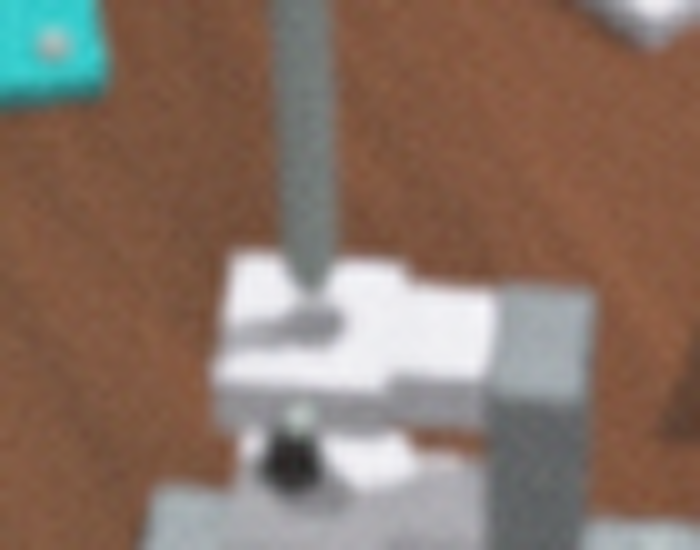

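The crop shows the tip end at (296.2,178.9) and the bore at (295.8,182.1), so they are laterally aligned within a fraction of a pixel and the depth agrees. Starting a gentle descent.

Request:
arm_command --targets '[[[1,0,0,-0.6,0,0,0],[1,0,0,-0.6,0,0,0],[1,0,0,-0.5,0,0,0],[1,0,0,0,0,0,0]]]'

```text
clock: 8.7
position: [0.5821, -0.1902, 0.2729]
eef_rot: [-2.916, -1.166, 0.002]
contact_force: [-0.1, 0.3, -2.8]
opening: 0.0236
grasp_force: 30.0
```

Request:
arm_command --targets '[[[1,0,0,-0.4,0,0,0],[1,0,0,-0.4,0,0,0],[1,0,0,0,0,0,0]]]'

```text
clock: 9.07
position: [0.5823, -0.1903, 0.2652]
eef_rot: [-2.917, -1.166, 0.001]
contact_force: [0.4, 0.2, -2.2]
opening: 0.0238
grasp_force: 30.0
```

Request:
arm_command --targets '[[[1,0,0,-0.8,0,0,0],[1,0,0,-0.8,0,0,0],[1,0,0,-0.8,0,0,0],[1,0,0,-0.8,0,0,0],[1,0,0,0,0,0,0]]]'

```text
clock: 9.7
position: [0.5819, -0.1901, 0.2325]
eef_rot: [-2.916, -1.166, 0.002]
contact_force: [-0.1, 0.4, -3.5]
opening: 0.0235
grasp_force: 30.0
```

```bash
python3 - <<'E'
from h import *
st=arm.state();print(st['position'],st['contact_force'],st['wrist_torque'])
s=grab('scene')
cv2.imwrite('pics/mid.png',cv2.resize(s['pixels'][150:205,265:335,::-1],None,fx=10,fy=10,interpolation=cv2.INTER_CUBIC))
E
```

```text
[ 0.58193415 -0.19013791  0.23254896] [-0.07128795  0.42280785 -3.47359865] [-0.00326644 -0.03182775 -0.00074015]
```

View pics/mid.png

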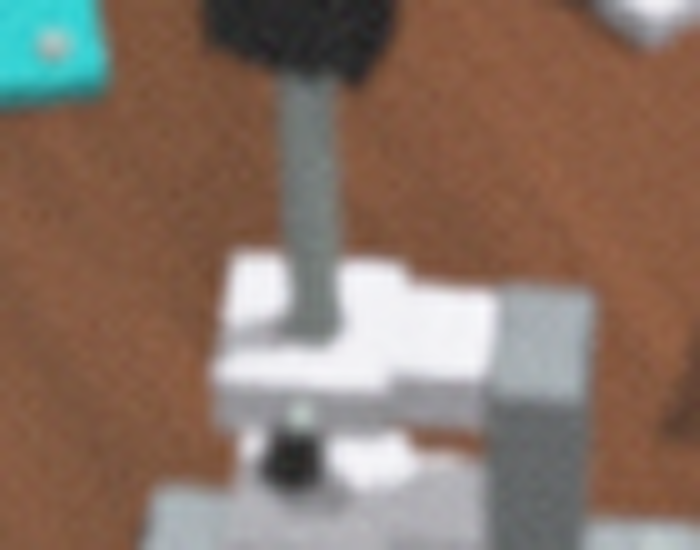

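The crop shows the shaft inside the upper collar at px (296.5,183), and no side force is read. Continuing slowly into the lower collar.

Request:
arm_command --targets '[[[1,0,0,-0.5,0,0,0],[1,0,0,-0.5,0,0,0],[1,0,0,-0.5,0,0,0],[1,0,0,-0.5,0,0,0],[1,0,0,-0.3,0,0,0]]]'

```text
clock: 10.38
position: [0.5823, -0.1903, 0.2103]
eef_rot: [-2.917, -1.166, 0.001]
contact_force: [-0.2, -1.1, -2.9]
opening: 0.0237
grasp_force: 30.0
```

Request:
arm_command --targets '[[[1,0,0,-0.4,0,0,0],[1,0,0,-0.4,0,0,0],[1,0,0,-0.4,0,0,0],[1,0,0,0,0,0,0]]]'

```text
clock: 10.88
position: [0.5823, -0.1903, 0.1983]
eef_rot: [-2.917, -1.166, 0.001]
contact_force: [0.3, -1.2, -2.0]
opening: 0.0238
grasp_force: 30.0
```

Request:
arm_command --targets '[[[1,0,0,-0.5,0,0,0],[1,0,0,-0.5,0,0,0],[1,0,0,-0.5,0,0,0],[1,0,0,-0.5,0,0,0],[1,0,0,-0.5,0,0,0]]]'

```text
clock: 11.5
position: [0.5825, -0.1904, 0.1734]
eef_rot: [-2.917, -1.166, 0.0]
contact_force: [-1.4, 0.2, -2.0]
opening: 0.0237
grasp_force: 30.0
```

Request:
arm_command --targets '[[[1,0,0,0,0,0,0],[1,0,0,0,0,0,0],[1,0,0,0,0,0,0]]]'

```text
clock: 11.88
position: [0.5827, -0.1905, 0.1742]
eef_rot: [2.917, 1.166, 0.001]
contact_force: [0.3, -0.2, -3.1]
opening: 0.0238
grasp_force: 30.0
```

```bash
python3 - <<'E'
from h import *
st=arm.state();print(st['position'],st['contact_force'],st['wrist_torque'],st['grasp_force'])
s=grab('scene')
cv2.imwrite('pics/end.png',cv2.resize(s['pixels'][150:205,265:335,::-1],None,fx=10,fy=10,interpolation=cv2.INTER_CUBIC))
E
```

```text
[ 0.58270623 -0.19048403  0.17416623] [ 0.34606716 -0.16894273 -3.09225683] [-0.01950813 -0.04036203 -0.05348255] 29.97018428519368
```

View pics/end.png

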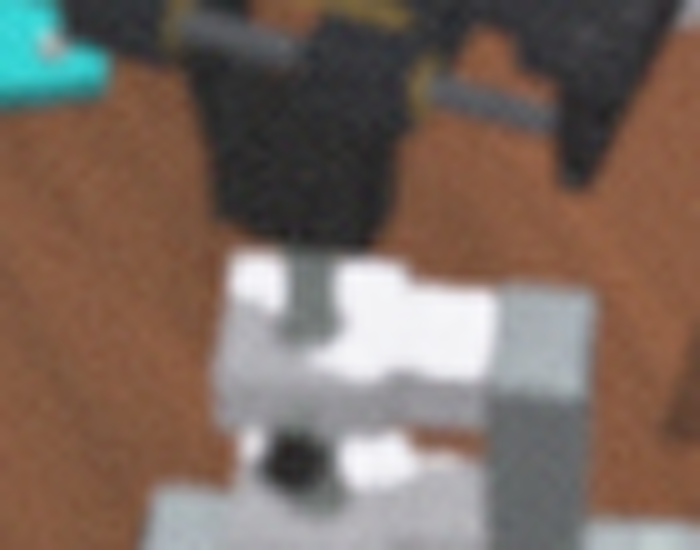

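The crop shows the shaft through the upper collar at (296,183) and continuing below it. The force is only the post's weight, and the tip is at about 32 mm. Handing in.

```bash
python3 -c "
from h import *
print(sign_off())"
```

```text
the job is handed in; nothing more can be done
None
```

The job is handed in: the long post is down through both collars and still held by the head at rest, with its tip about 32 mm above the desk (worked out from the gripper height) and no side force on the bracket; no verdict came back.

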